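# Clamp a coaster with a quarter-turn T-slot stud

### The arm

A 6-joint arm with a two-finger parallel gripper is mounted at the origin on the work surface. World frame = base frame: x ahead of the robot, y to its left, z up, the work surface at z = 0. Lengths are in m, angles in rad, forces in N, time in s.
With the tool pointing down it reaches from about 0.275 to 0.725 m from the base axis. Payload 15.9 kg.
Tool frame: the origin (TCP) lies at the very end of the fingers, on their centre line; the grasp point (between the pads) lies 19 mm behind it (grip_point_offset is the distance from the TCP to the grasp point, in m); z points along the fingers, y is the direction in which the jaws open and shut (so a half turn about z gives the same grasp; the last joint's range is limited). The gripper opens to 85 mm and grips with 20 to 120 N. Pads are 22 mm wide; open, the fingers measure 114 mm over their backs; the gripper's body (76 mm by 85 mm) begins 54 mm behind the grasp point. The pads swing forward as they close: fully open they stand 13 mm farther back than shut.
Start: joints at [-1.329, 0.213, -0.034, 1.323, 0, 1.571], TCP at [0.12, -0.485, 0.231] pointing down, gripper open.
Joint ranges: [-2.98, 2.98], [-0.74, 1.72], [-1.14, 1.35], [-2.1, 2.04], [-1.57, 1.44], [-3.14, 3.14]. Speed limits (rad/s): [1.89, 1.89, 2.39, 2.57, 3.14, 3.14].

### API

Orientations are given as a unit quaternion [w, x, y, z].
In Python, from bench import observe, camera, get_calibration, sign_off, grip_point_offset gives the robot as it stands.
- The arm moves only by the tool carry_out, never from a script. Its argument "steps" is a list that holds one entry, the list of rows, each a list of 5 numbers: the shift along the world's x, y, z in m, then the turn about the world's z in degrees, then the finger opening in m, from 0 to 0.0854. In form: [[[x, y, z, yaw, jaw], ...]]. A call has exactly 8 rows; each row is the pose to reach, as a shift and turn from the pose measured when the call began; what a row does not reach only later rows make up. A row lasts 1/12 s, in which the tool goes at most 41.7 mm and 7.16 degrees, less where a joint would pass 70% of its speed; a pose out of reach is approached as far as the arm can. A call with a gripper value outside its range is refused whole. The fingers move at their own pace and stop on an object; "force" is the grip in N (left out, the last holds). Time passes only in rows, so rows that repeat a pose let the fingers close, or fill a call up. It gives the time, the measured TCP pose, the force and the opening at its end, in the units of the state.
- observe(): the state, without advancing time (a new reading comes with each control period).
- camera(name): name is "scene" or "top" or "wrist"; returns (picture, depth): 480x640x3 uint8, red, green, blue; 480x640 float32, m along the optical axis (not along the pixel's ray), 0 where there is no reading.
- get_calibration(name): a dict with "fx", "fy", "cx", "cy" (pixels), "dist" ([k1, k2, p1, p2, k3] as OpenCV has them; the pictures are not rectified), "rvec" (rotation vector, rad) and "tvec" (3), from world to camera coordinates, as OpenCV has them. Camera axes: x right, y down, z forward; pixel columns grow to the right and rows downward; lengths in m; the calibration is good to about 2 mm. A picture is of the moment at which its call begins: read the wrist's pose just before it. get_calibration takes no time and is no camera call; for the wrist camera it gives the pose at the moment of the call.
- sign_off(): hands the job in, once; it reports no verdict.
The state is a dict: "time": time; "qpos": joint angles; "joint_velocities": joint speeds; "joint_efforts": joint torques, N m; "eef_pos": TCP position; "eef_rot": TCP orientation; "force": force on the tool from outside, world axes, zero at the start; "moment": the same for the moment, N m; "gripper_width": finger opening in m.
Only numpy, scipy, OpenCV 4.12 (cv2) and the standard library are available. Lean on these libraries where they do the work, as an engineer would, in place of code of your own. Each camera call takes 0.05 s, during which the arm holds its last target.

### The job

Clamp the round coaster for decorating: take the orange-handled clamp stud from its block, drop its head into the middle slot of the T-slot plate on the open side of the coaster and slide it up, so that it pushes the coaster squarely into the V jaw until the jaw's spring clearly gives, but without crushing the coaster. Holding it there, push the stud down against its own spring, turn it a full quarter turn and let go, so that it locks and the coaster stays firmly clamped. Leave the tin, the tape dispenser and the plaque alone.

Things in the scene. Friction and masses are not known exactly. Their poses are not given: they have to be found in the camera images.
- plate: aluminium T-slot clamping plate screwed to the table, 340 (x) x 160 (y) x 20 mm high; origin at the centre of its underside, z up, top face at z = 20 mm. Three T-slots run along its x at y = -50, 0 and +50 mm, open at both ends. A blue carriage with a black sprung V jaw is bolted near its +x end
- slot (a point): centre of the middle slot (the one to use) on the plate's top face, x along the slot towards the jaw. Mouth 12 mm wide, lips 5 mm thick, below them a cavity 26 mm wide and 11 mm high (floor 16 mm below the top face), the same all along
- slot_end (a point): +x end of the middle slot, 170 mm from its centre. In front of it stands the V jaw, centred on the slot, open to -x, 90 degree V, 92 wide, 20 high. Set differently each time, its place is not measured: a coaster resting in it has its centre 127 to 166 mm before this point; find it by feel. The jaw gives in +x from 3 N, 2 N more per mm, solid after 4 mm (11 N). Over 16 N dents the coaster
- coaster: round bamboo coaster, diameter 95 mm, 12 mm thick, about 0.07 kg, lying loose on the plate before the V jaw, 25 to 85 mm short of its seat and up to 3 mm off the slot's line; origin at the centre of its underside
- stud: clamp stud, 64 mm tall, 0.14 kg, standing upright in the block; origin at the centre of the underside of its hammer head, z up along its 9 mm shank. Head 20 (x) x 10 (y) x 6 mm (z = 0 to 6), its lowest 1.5 mm stepped in by 1.5 mm all round. The head passes a slot's mouth with x along the slot; with x across the slot it is caught under the lips
- stud_paddle (a point): point on the stud's axis 50 mm above its origin: where to grip the orange paddle handle, 40 (x) x 12 (y) mm, z = 30 to 64 mm, fingers closing along the stud's y. The paddle points the same way as the head
- stud_ring (a point): point on the stud's axis 7 mm above its origin: underside of its sprung, freely turning steel collar, diameter 28 (foot 18 x 1.5 high), 14 mm high. Collar on the plate: the head is in the mouth and cannot turn. The collar gives up from 3 N, 2.25 N more per mm, solid at 7.5 mm (20 N). From 4 mm down (12 N) the head is below the lips and can turn; let go, the spring draws it up against the lips and friction locks it
- rack: wooden parking block, fixed, 70 (x) x 110 (y) x 30 mm high, origin at the centre of its underside; two round holes of 25 mm diameter, 16 mm deep, at y = -28 and +28 mm; the stud stands in the one at +28 mm, its collar resting on the block's top face
- tin: open dark tin of wood stain, diameter 74 mm, 110 mm high, loose; leave it alone; origin at the centre of its underside
- dispenser: chrome tape dispenser with a yellow roll, 200 (x) x 75 (y) x 106 mm high, loose; leave it alone; origin at the centre of its underside
- plaque: finished bamboo plaque, 95 x 95 x 10 mm, loose; leave it alone; origin at the centre of its underside

How it is judged:
By the outcome, as a careful person would: the job done as asked, in the order asked, and still so for the second after the job is handed in, with the robot touching nothing.
It also fails if it takes over 58 s, if anything falls off the work surface, if the arm or the gripper's body presses on something with over 40 N, if the wrist force passes 120 N, or if a joint passes its speed limit or range.

## Working session

There is one attempt and no reset: what is moved stays moved. The work goes in short steps, Python scripts to look and compute and a tool call to move; the robot and the scene stay as the last step left them, time stands still between calls to the robot, and variables do not carry over. Pictures are saved under pics/ and viewed, and the job is handed in when it is done.

Besides the shell and the picture viewer there is one more tool, called after "Emit:" by a JSON object that holds its "method" and its "body". carry_out: Moves the arm, as the interface text tells. Its arguments: {"type":"object","properties":{"steps":{"type":"array","items":{"type":"array","items":{"type":"array","items":{"type":"number"}}}},"force":{"type":"number"}},"required":["steps"]}

```bash
mkdir -p pics; ls; python3 - <<'E'
from bench import *
import cv2
print(observe()); print(grip_point_offset)
for n in("scene","top"):
    p,d=camera(n); cv2.imwrite(f"pics/{n}0.png",p[:,:,::-1]); import numpy as np; np.save(f"pics/{n}0.npy",d); np.save(f"pics/{n}0_rgb.npy",p); print(n,get_calibration(n))
E
```

```text
pics
{'time': 0.0, 'qpos': array([-1.32899486e+00,  2.13368447e-01, -3.50374054e-02,  1.32352443e+00,
        2.26766074e-05,  1.57076284e+00]), 'joint_velocities': array([ 0.00103746, -0.00039791,  0.00044236, -0.00092886, -0.00039435,
        0.00041571]), 'joint_efforts': array([ 4.98230147e-03, -6.86163712e+01,  4.87113369e+01,  1.80170842e-02,
        4.95478907e-04,  9.94006285e-06]), 'eef_pos': array([ 0.11965104, -0.4851201 ,  0.23081864]), 'eef_rot': array([-5.64208292e-04,  9.92698226e-01,  1.20623013e-01, -5.71162698e-05]), 'force': array([-0.22680142,  0.68379591, -0.46438128]), 'moment': array([-0.03636934,  0.06401296, -0.00687931]), 'gripper_width': 0.08519209539534833}
0.0187
scene {'fx': 603.6917248565317, 'fy': 603.6917248565317, 'cx': 312.738359348743, 'cy': 242.17281622368748, 'dist': array([0.01366804, 0.        , 0.        , 0.        , 0.        ]), 'rvec': array([ 2.17560605,  0.87480173, -0.40113169]), 'tvec': array([-0.38859427, -0.2152676 ,  1.78434643])}
top {'fx': 473.34656169883, 'fy': 473.34656169883, 'cx': 323.66508004121226, 'cy': 236.57866098652306, 'dist': array([-0.10152129,  0.        ,  0.        ,  0.        ,  0.        ]), 'rvec': array([ 2.12828622, -2.10964195,  0.19821962]), 'tvec': array([-0.00923027,  0.55852857,  1.24247449])}
```

View pics/scene0.png

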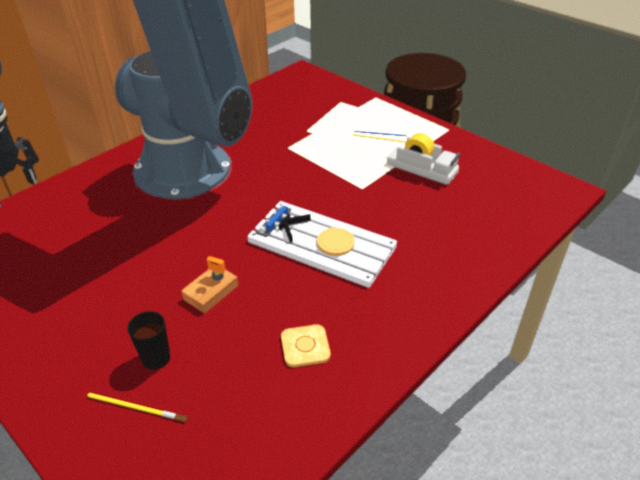

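View pics/top0.png

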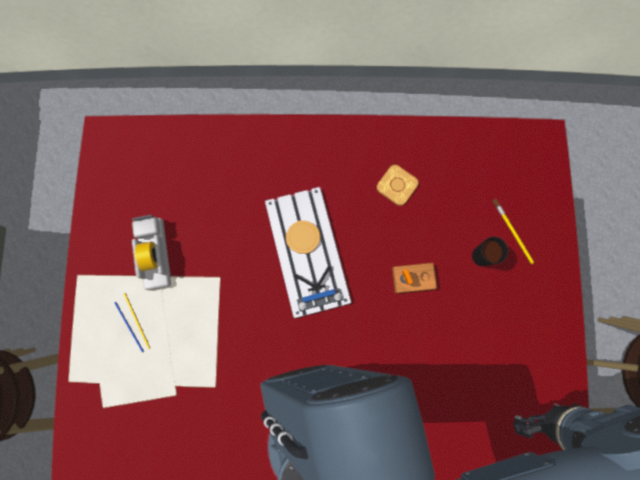

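The scene picture shows the plate at about (322,242), with the V jaw at (290,222) at the robot end. The coaster is at (335,242), the block with the stud at (215,270), and the tin at (150,340). In the top view the plate is at (308,252), the coaster at (303,237), the orange paddle at (407,277) and the plaque at (397,184).

```bash
cat > h.py <<'E'
import numpy as np, cv2
from bench import *
def ray(c,uv):
    K=np.array([[c['fx'],0,c['cx']],[0,c['fy'],c['cy']],[0,0,1]])
    p=cv2.undistortPoints(np.array(uv,float).reshape(-1,1,2),K,np.array(c['dist'])).reshape(-1,2)
    R=cv2.Rodrigues(np.array(c['rvec']))[0]; o=-R.T@np.array(c['tvec'])
    d=np.c_[p,np.ones(len(p))]@R
    return o,d
def onz(c,uv,z):
    o,d=ray(c,uv); return o+d*((z-o[2])/d[:,2])[:,None]
def proj(c,P):
    K=np.array([[c['fx'],0,c['cx']],[0,c['fy'],c['cy']],[0,0,1]])
    return cv2.projectPoints(np.array(P,float).reshape(-1,1,3),np.array(c['rvec']),np.array(c['tvec']),K,np.array(c['dist']))[0].reshape(-1,2)
def blobs(m,amin=30):
    cs,_=cv2.findContours(m.astype(np.uint8),cv2.RETR_EXTERNAL,cv2.CHAIN_APPROX_NONE)
    return sorted([c for c in cs if cv2.contourArea(c)>amin],key=cv2.contourArea,reverse=True)
E
python3 - <<'E'
from h import *
c=get_calibration("top"); p=np.load("pics/top0_rgb.npy"); 
o,_=ray(c,[[320,240]]); print("cam",o)
hsv=cv2.cvtColor(p,cv2.COLOR_RGB2HSV)
H,S,V=[hsv[...,i].astype(int) for i in range(3)]
roi=np.zeros(H.shape,bool); roi[180:325,255:360]=1
m=roi&~((S>150)&((H<8)|(H>170)))
b=blobs(m)[0]; r=cv2.minAreaRect(b); bx=cv2.boxPoints(r)
print("plate",r,onz(c,bx,.02).round(4).tolist(), onz(c,[r[0]],.02))
w=onz(c,b.reshape(-1,2),.02)[:,:2]; rr=cv2.minAreaRect((w*1000).astype(np.float32)); print("plate world",rr)
m=roi&(S>90)&(H>8)&(H<30); m[270:]=0
b=blobs(m)[0]; w=onz(c,b.reshape(-1,2),.032)[:,:2]; print("coaster",cv2.minEnclosingCircle((w*1000).astype(np.float32)),w.mean(0), cv2.minAreaRect(b))
print(p[277,407],p[275,425],p[285,400],p[237,303])
cr=p[250:310,380:450]; cv2.imwrite("pics/rack.png",cv2.resize(cr,None,fx=9,fy=9,interpolation=cv2.INTER_CUBIC)[:,:,::-1])
cr=p[180:325,255:365]; cv2.imwrite("pics/plate.png",cv2.resize(cr,None,fx=4,fy=4,interpolation=cv2.INTER_CUBIC)[:,:,::-1])
E
```

```text
cam [ 0.31238282 -0.01137316  1.32592226]
plate ((307.406494140625, 251.80050659179688), (122.80516815185547, 61.619041442871094), 75.67728424072266) [[0.6704, 0.1722, 0.02], [0.717, 0.0019, 0.02], [0.3784, -0.0847, 0.02], [0.3355, 0.0781, 0.02]] [[0.52138088 0.04089455 0.02      ]]
plate world ((525.439697265625, 42.12158203125), (348.2288818359375, 169.69068908691406), 15.28305435180664)
coaster ((562.31103515625, 54.91229248046875), 48.927215576171875) [0.56203572 0.0543277 ] ((302.70001220703125, 236.60000610351562), (33.09380340576172, 31.752164840698242), 26.56505012512207)
[237 131  10] [208 136  78] [204 133  75] [229 181 106]
```

View pics/rack.png

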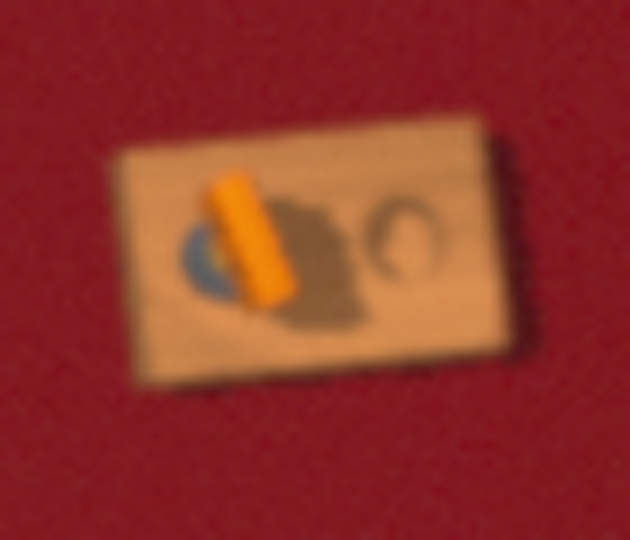

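View pics/plate.png

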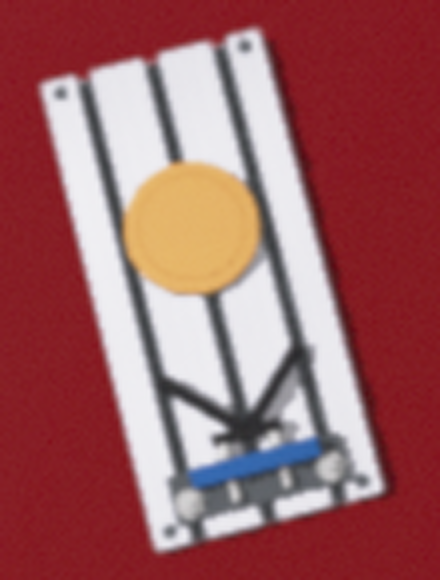

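Crops: the paddle runs from (215,175) to (275,300), about 20° in world yaw, and the stud's collar sits beneath it. The plate crop shows the middle slot running under the coaster to the V apex at (245,420).

```bash
python3 - <<'E'
from h import *
c=get_calibration("top"); p=np.load("pics/top0_rgb.npy")
hsv=cv2.cvtColor(p,cv2.COLOR_RGB2HSV)
H,S,V=[hsv[...,i].astype(int) for i in range(3)]
roi=np.zeros(H.shape,bool); roi[255:300,385:445]=1
m=roi&(S>220)&(H>10)&(H<20)
b=blobs(m,10)[0]; w=(onz(c,b.reshape(-1,2),.087)[:,:2]*1000).astype(np.float32); print("paddle",cv2.minAreaRect(w))
m=roi&(H>8)&(H<25)&(V>120)
b=blobs(m)[0]; w=(onz(c,b.reshape(-1,2),.03)[:,:2]*1000).astype(np.float32); r=cv2.minAreaRect(w);print("rack",r)
c=get_calibration("scene"); p=np.load("pics/scene0_rgb.npy")
hsv=cv2.cvtColor(p,cv2.COLOR_RGB2HSV)
H,S,V=[hsv[...,i].astype(int) for i in range(3)]
roi=np.zeros(H.shape,bool); roi[250:310,180:240]=1
m=roi&(S>220)&(V>200); print(blobs(m,10)[0].reshape(-1,2).mean(0))
b=cv2.boundingRect(blobs(m,10)[0]);print(b,onz(c,[[b[0]+b[2]/2,b[1]+b[3]/2]],.07))
pw,d=camera("wrist"); cv2.imwrite("pics/w0.png",pw[:,:,::-1]); cw=get_calibration("wrist"); print(cw); o,dd=ray(cw,[[320,240]]); print(o,dd, observe()['eef_pos'])
E
```

```text
paddle ((447.25616455078125, -225.29627990722656), (35.169036865234375, 11.961204528808594), 25.64022445678711)
rack ((450.17401123046875, -254.43515014648438), (72.71343994140625, 115.5207290649414), 6.36968994140625)
[218.47368421 268.        ]
(214, 266, 9, 5) [[ 0.46458598 -0.22829175  0.07      ]]
{'fx': 387.11874205517086, 'fy': 387.11874205517086, 'cx': 318.52920811692474, 'cy': 239.72640157297803, 'dist': array([0.02068321, 0.        , 0.        , 0.        , 0.        ]), 'rvec': array([-2.27121877,  1.77841993,  0.27928739]), 'tvec': array([-0.50062057, -0.03863564,  0.38089673])}
[ 0.19730675 -0.46728444  0.37404717] [[-0.29648057 -0.07623376 -0.95199928]] [ 0.11965587 -0.48521561  0.23093094]
```

View pics/w0.png

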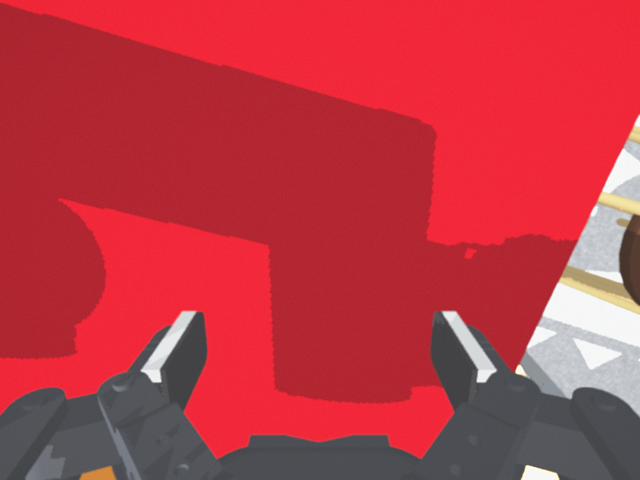

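Emit:
{"method": "carry_out", "body": {"steps": [[[0.04, 0.032, 0, 1, 0.085], [0.08, 0.064, 0, 2, 0.085], [0.12, 0.096, 0, 3, 0.085], [0.16, 0.128, 0, 4, 0.085], [0.2, 0.16, 0, 5, 0.085], [0.24, 0.19, 0, 6, 0.085], [0.28, 0.22, -0.01, 8, 0.085], [0.32, 0.255, -0.02, 10, 0.085]]]}}

```text
time: 0.82
eef_pos: [0.3818, -0.277, 0.2216]
eef_rot: [-0.0, 0.978, 0.207, 0.0]
force: [-0.5, -2.0, 0.3]
gripper_width: 0.0847
```

Emit:
{"method": "carry_out", "body": {"steps": [[[0.03, 0.025, -0.01, 0, 0.085], [0.05, 0.045, -0.02, 0, 0.085], [0.055, 0.05, -0.022, 0, 0.085], [0.055, 0.05, -0.022, 0, 0.085], [0.055, 0.05, -0.022, 0, 0.085], [0.055, 0.05, -0.022, 0, 0.085], [0.055, 0.05, -0.022, 0, 0.085], [0.055, 0.05, -0.022, 0, 0.085]]]}}

```text
time: 1.48
eef_pos: [0.4363, -0.2278, 0.2001]
eef_rot: [0.0, 0.978, 0.207, 0.0]
force: [0.4, 0.4, -0.2]
gripper_width: 0.0853
```

```bash
python3 - <<'E'
from h import *
s=observe(); print(s['eef_pos'],s['eef_rot'],s['qpos'],s['force'])
p,d=camera("wrist"); c=get_calibration("wrist"); cv2.imwrite("pics/w1.png",p[:,:,::-1]); np.savez("pics/w1",p=p,d=d,**c)
hsv=cv2.cvtColor(p,cv2.COLOR_RGB2HSV); H,S,V=[hsv[...,i].astype(int) for i in range(3)]
m=(S>200)&(H>10)&(H<22)&(V>150)
for b in blobs(m,200)[:3]:
    r=cv2.minAreaRect(b); print(r); w=(onz(c,b.reshape(-1,2),.087)[:,:2]*1000).astype(np.float32); print("paddle",cv2.minAreaRect(w))
E
```

```text
[ 0.43629827 -0.2278474   0.2000681 ] [2.00784096e-04 9.78411590e-01 2.06665222e-01 4.53291728e-04] [-4.81443078e-01  2.03820939e-01 -1.24756374e-01  1.24126410e+00
  2.66992323e-04  2.24381892e+00] [ 0.38959012  0.39270853 -0.21205451]
```

View pics/w1.png

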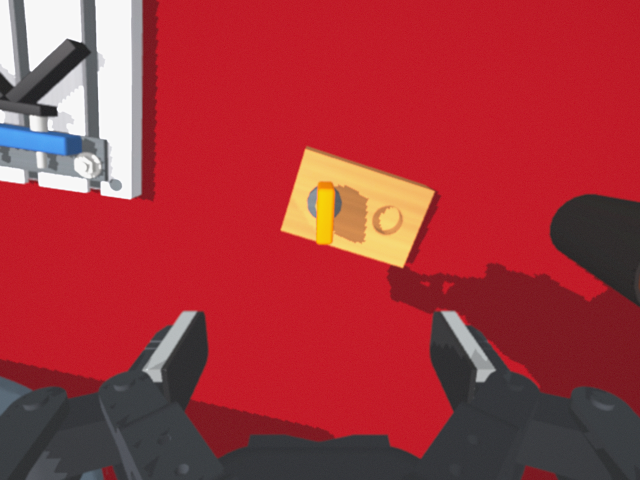

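The wrist view shows the paddle's yellow top from (325,187) to (325,243), with the collar at (324,203). It's nearly aligned with the tool's x.

```bash
python3 - <<'E'
from h import *
z=np.load("pics/w1.npz"); p=z['p']; c={k:z[k] for k in('fx','fy','cx','cy','dist','rvec','tvec')}; d=z['d']
hsv=cv2.cvtColor(p,cv2.COLOR_RGB2HSV); H,S,V=[hsv[...,i].astype(int) for i in range(3)]
print(p[220,325],p[185,325],p[220,335],p[160,320])
roi=np.zeros(H.shape,bool); roi[170:260,300:350]=1
m=roi&(S>230)&(H>=18)&(V>200)
for b in blobs(m,100)[:2]:
    print(cv2.minAreaRect(b)); r=cv2.minAreaRect((onz(c,b.reshape(-1,2),.087)[:,:2]*1000).astype(np.float32)); print("paddle",r)
print(d[230,325],d[210,325])
cv2.imwrite("pics/w1c.png",cv2.resize(p[140:280,270:450],None,fx=4,fy=4,interpolation=cv2.INTER_CUBIC)[:,:,::-1])
E
```

```text
[247 202  10] [235 130  10] [204 136  80] [246 199 110]
((324.73870849609375, 215.57720947265625), (15.508025169372559, 55.20857238769531), 1.9749338626861572)
paddle ((451.65057373046875, -227.06002807617188), (38.65992736816406, 10.560898780822754), 22.592771530151367)
0.26868224 0.2642867
```

View pics/w1c.png

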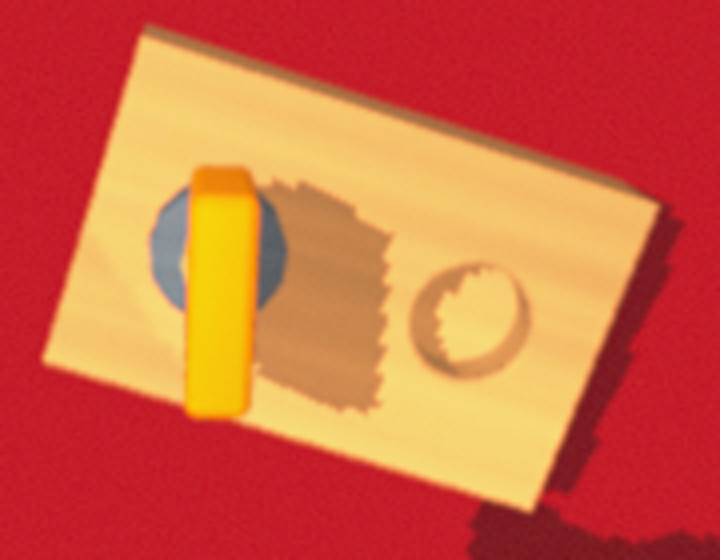

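Emit:
{"method": "carry_out", "body": {"steps": [[[0.008, 0.001, -0.03, -1.2, 0.06], [0.015, 0.001, -0.06, -1.2, 0.06], [0.015, 0.001, -0.09, -1.2, 0.05], [0.015, 0.001, -0.115, -1.2, 0.05], [0.015, 0.001, -0.132, -1.2, 0.05], [0.015, 0.001, -0.142, -1.2, 0.05], [0.015, 0.001, -0.142, -1.2, 0.05], [0.015, 0.001, -0.142, -1.2, 0.05]]], "force": 60}}

```text
time: 2.2
eef_pos: [0.4514, -0.227, 0.0585]
eef_rot: [0.0, 0.981, 0.196, 0.0]
force: [0.1, -0.2, 1.4]
gripper_width: 0.0499
```

Emit:
{"method": "carry_out", "body": {"steps": [[[0, 0, 0, 0, 0.03], [0, 0, 0, 0, 0.02], [0, 0, 0, 0, 0.012], [0, 0, 0, 0, 0.005], [0, 0, 0, 0, 0.005], [0, 0, 0, 0, 0.005], [0, 0, 0, 0, 0.005], [0, 0, 0, 0, 0.005]]], "force": 60}}

```text
time: 2.87
eef_pos: [0.4518, -0.2273, 0.0588]
eef_rot: [0.001, 0.981, 0.196, 0.001]
force: [4.0, -0.8, 3.4]
gripper_width: 0.0111
```

```bash
python3 - <<'E'
from h import *
s=observe(); print(s['time'],s['eef_pos'],s['eef_rot'],s['force'],s['moment'],s['gripper_width'])
p,d=camera("wrist"); cv2.imwrite("pics/w2.png",p[:,:,::-1])
E
```

```text
2.8667 [ 0.45178406 -0.22727202  0.05877471] [5.07115060e-04 9.80550586e-01 1.96264228e-01 8.02111458e-04] [ 4.03795891 -0.8405895   3.43811832] [-0.49167334 -0.63658431  0.01336685] 0.011053188108725374
```

View pics/w2.png

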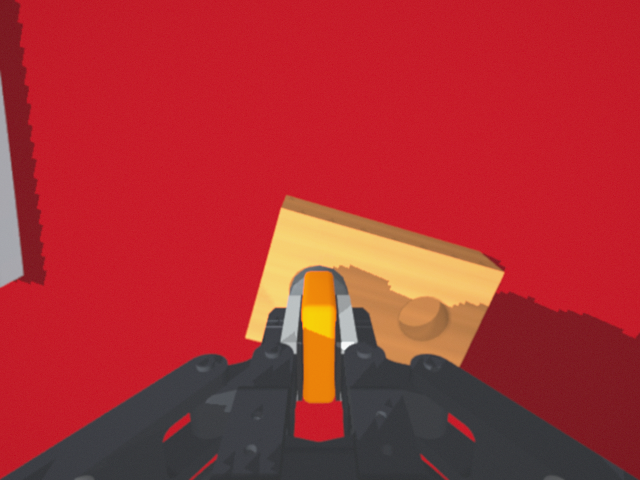

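Emit:
{"method": "carry_out", "body": {"steps": [[[0, 0, 0.01, 0, 0.005], [0, 0, 0.035, 0, 0.005], [0, 0, 0.07, 0, 0.005], [0.01, 0.03, 0.1, 0, 0.005], [0.03, 0.065, 0.125, -2, 0.005], [0.05, 0.1, 0.15, -4, 0.005], [0.07, 0.135, 0.16, -6, 0.005], [0.09, 0.165, 0.16, -8, 0.005]]]}}

```text
time: 3.58
eef_pos: [0.5388, -0.0664, 0.2214]
eef_rot: [0.001, 0.992, 0.126, 0.002]
force: [1.1, -0.7, -1.3]
gripper_width: 0.011
```

Emit:
{"method": "carry_out", "body": {"steps": [[[0.015, 0.03, 0, 0, 0.005], [0.03, 0.06, 0, 0, 0.005], [0.04, 0.085, 0, 0, 0.005], [0.045, 0.095, 0, 0, 0.005], [0.045, 0.095, 0, 0, 0.005], [0.045, 0.095, 0, 0, 0.005], [0.045, 0.095, 0, 0, 0.005], [0.045, 0.095, 0, 0, 0.005]]]}}

```text
time: 4.25
eef_pos: [0.5833, 0.0274, 0.2216]
eef_rot: [0.001, 0.992, 0.125, 0.002]
force: [0.2, 0.8, -1.3]
gripper_width: 0.0108
```

```bash
python3 - <<'E'
from h import *
s=observe(); print(s['time'],s['eef_pos'],s['eef_rot'],s['force'],s['moment'],s['gripper_width'],s['qpos'])
p,d=camera("wrist"); c=get_calibration("wrist"); np.savez("pics/w3",p=p,d=d,**c); cv2.imwrite("pics/w3.png",p[:,:,::-1])
E
```

```text
4.25 [0.58329836 0.02738335 0.22163717] [0.00099842 0.99209276 0.12548803 0.00192849] [ 0.22902611  0.82855019 -1.25038052] [ 0.00710437 -0.02307988 -0.00597048] 0.010757824997193539 [ 4.78247764e-02  3.88025363e-01  1.79649532e-01  1.35841964e+00
 -1.69023914e-03  2.93777398e+00]
```

View pics/w3.png

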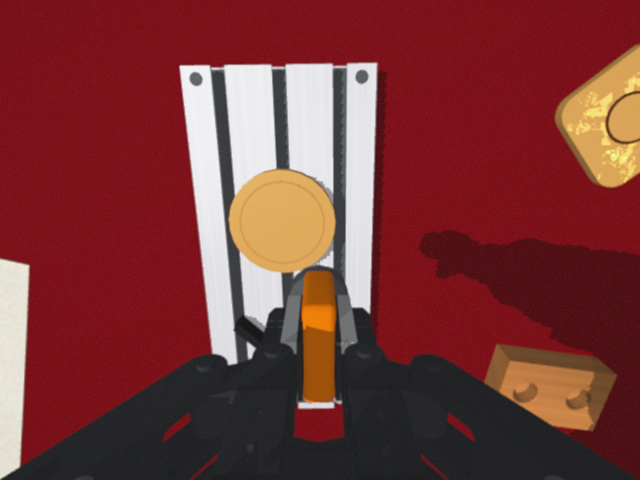

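The wrist view shows the middle slot from (279,68) to (283,165), the coaster at (282,220) and the held paddle at (318,330).

```bash
cat > slot.py <<'E'
from h import *
def meas(f):
    z=np.load(f); p=z['p']; c={k:z[k] for k in('fx','fy','cx','cy','dist','rvec','tvec')}
    return p,c
def slotline(p,c,r0,r1,x0,x1,z=.02):
    g=cv2.cvtColor(p,cv2.COLOR_RGB2GRAY).astype(float); pts=[]
    for r in range(r0,r1):
        row=g[r,x0:x1]; lo,hi=np.percentile(row,3),np.percentile(row,75); t=(lo+hi)/2
        i=np.where(row<t)[0]
        if len(i)<3: continue
        a,b=i[0],i[-1]
        e1=x0+a-(t-row[a])/(row[a-1]-row[a]) if a>0 else np.nan
        e2=x0+b+(t-row[b])/(row[b+1]-row[b]) if b+1<len(row) else np.nan
        pts.append([e1,e2,r])
    pts=np.array(pts); pts=pts[~np.isnan(pts).any(1)]
    A=onz(c,pts[:,[0,2]],z); B=onz(c,pts[:,[1,2]],z); M=(A+B)[:,:2]/2
    print("band w mm",np.median(np.linalg.norm(A-B,axis=1))*1000, len(M))
    vx,vy,x,y=cv2.fitLine(M.astype(np.float32),cv2.DIST_HUBER,0,.0005,.0005).ravel()
    if vx<0: vx,vy=-vx,-vy
    return x,y,np.degrees(np.arctan2(vy,vx)),A,B
E
python3 - <<'E'
from slot import *
p,c=meas("pics/w3.npz")
for x0,x1 in((262,300),(205,240),(322,355)):
    x,y,a,A,B=slotline(p,c,80,160,x0,x1); print("slot",x,y,a,"y at x=.632:",y+(.632-x)*np.tan(np.radians(a)))
hsv=cv2.cvtColor(p,cv2.COLOR_RGB2HSV); H,S,V=[hsv[...,i].astype(int) for i in range(3)]
roi=np.zeros(H.shape,bool); roi[160:280,220:345]=1
m=roi&(S>90)&(H>8)&(H<30)&(V>110); m=cv2.morphologyEx(m.astype(np.uint8),cv2.MORPH_OPEN,np.ones((9,9)))
b=blobs(m)[0]; print(cv2.boundingRect(b)); w=(onz(c,b.reshape(-1,2),.032)[:,:2]*1000).astype(np.float32); print("coaster",cv2.minEnclosingCircle(w),cv2.fitEllipse(w))
# held paddle
roi[:]=0; roi[265:300,295:345]=1
m=roi&(S>200)&(H>5)&(H<25)&(V>90)
for r in (275,280,290,298):
    i=np.where(m[r])[0]; print(r,i[0],i[-1])
i=np.where(m[275])[0]; u=(i[0]+i[-1])/2; s=observe()
print("front face edge at z", [onz(c,[[u,275]],zz)[0].round(4).tolist() for zz in (.22,.236)], s['eef_pos'])
# plate end corners
E
```

```text
band w mm 11.188701790473933 80
slot 0.6566154 0.07818317 15.242353 y at x=.632: 0.07147578
band w mm 11.022780243526606 80
slot 0.6374254 0.12473209 15.294114 y at x=.632: 0.12324847
band w mm 11.14645268658912 80
slot 0.6616587 0.027805584 15.118826 y at x=.632: 0.019792603
(229, 169, 107, 104)
coaster ((565.5641479492188, 55.02327346801758), 47.81659698486328) ((565.6915893554688, 54.83222198486328), (93.60560607910156, 94.20960998535156), 24.980810165405273)
275 305 331
280 305 332
290 304 333
298 303 334
front face edge at z [[0.6013, 0.0311, 0.22], [0.6078, 0.0328, 0.236]] [0.5833875  0.02745284 0.22167114]
```

Emit:
{"method": "carry_out", "body": {"steps": [[[0.02, 0.015, 0, 0.8, 0.005], [0.04, 0.035, -0.01, 0.8, 0.005], [0.0546, 0.0459, -0.03, 0.8, 0.005], [0.0546, 0.0459, -0.065, 0.8, 0.005], [0.0546, 0.0459, -0.1, 0.8, 0.005], [0.0546, 0.0459, -0.13, 0.8, 0.005], [0.0546, 0.0459, -0.147, 0.8, 0.005], [0.0546, 0.0459, -0.147, 0.8, 0.005]]]}}

```text
time: 4.97
eef_pos: [0.6353, 0.0722, 0.0707]
eef_rot: [0.001, 0.991, 0.132, -0.001]
force: [-0.1, 0.0, -1.7]
gripper_width: 0.011
```

```bash
python3 - <<'E'
from slot import *
s=observe(); print(s['time'],s['eef_pos'],s['eef_rot'],s['force'])
p,d=camera("wrist"); c=get_calibration("wrist"); np.savez("pics/w4",p=p,d=d,**c); cv2.imwrite("pics/w4.png",p[:,:,::-1])
E
```

```text
4.9667 [0.63531109 0.07216716 0.07067618] [ 9.28218549e-04  9.91270413e-01  1.31836245e-01 -1.14494474e-03] [-0.14402698  0.01880227 -1.70952824]
```

View pics/w4.png

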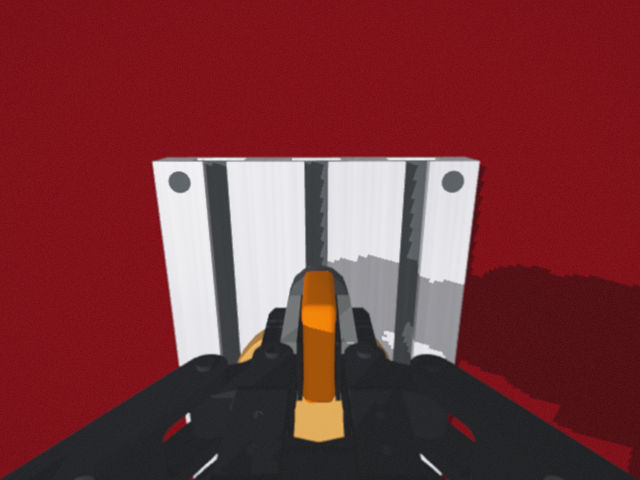

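The middle slot runs from (316,162) to (317,262), directly in line with the paddle at x≈318.

```bash
python3 - <<'E'
from slot import *
p,c=meas("pics/w4.npz"); s=observe(); q=s['eef_rot']
yaw=np.degrees(2*np.arctan2(q[2],q[1])); t=s['eef_pos']; print(t,yaw,s['joint_velocities'].round(3))
x,y,a,A,B=slotline(p,c,170,225,295,345); print(x,y,a)
n=np.array([-np.sin(np.radians(a)),np.cos(np.radians(a))])
print("slot minus tcp across, mm",1000*n@(np.array([x,y])-t[:2]))
hsv=cv2.cvtColor(p,cv2.COLOR_RGB2HSV); H,S,V=[hsv[...,i].astype(int) for i in range(3)]
for r in(275,282,290,298):
    i=np.where((S[r]>200)&(H[r]>5)&(H[r]<25)&(np.abs(np.arange(640)-318)<30)&(V[r]>80))[0]; e=[[i[0]-.5,r],[i[-1]+.5,r]]
    for zz in(.065,.098):
        w=onz(c,e,zz).mean(0)[:2]; print(r,i[0],i[-1],zz,"paddle minus tcp across",1000*n@(w-t[:2]), w)
E
```

```text
[0.63661096 0.07239978 0.07335667] 15.155868332340512 [ 0.003 -0.036  0.067  0.032  0.     0.002]
band w mm 11.68608669165327 55
0.67555106 0.08317513 15.341994
slot minus tcp across, mm 0.08858637567345153
275 305 331 0.065 paddle minus tcp across -0.9367579515408072 [0.65168779 0.07556484]
275 305 331 0.098 paddle minus tcp across -0.9634887933635544 [0.66518    0.07923881]
282 305 332 0.065 paddle minus tcp across -1.1387285268455667 [0.64863315 0.07451735]
282 305 332 0.098 paddle minus tcp across -1.1214696084549427 [0.66279067 0.07841946]
290 304 333 0.065 paddle minus tcp across -1.1276077123223243 [0.64503407 0.07354144]
290 304 333 0.098 paddle minus tcp across -1.112770938660025 [0.65997548 0.07765611]
298 303 334 0.065 paddle minus tcp across -1.116342200302344 [0.64138623 0.07255232]
298 303 334 0.098 paddle minus tcp across -1.103959086890753 [0.65712215 0.07688242]
```

Emit:
{"method": "carry_out", "body": {"steps": [[[0, 0.0008, 0, 0.1, 0.005], [0, 0.0008, -0.005, 0.1, 0.005], [0, 0.0008, -0.01, 0.1, 0.005], [0, 0.0008, -0.014, 0.1, 0.005], [0, 0.0008, -0.016, 0.1, 0.005], [0, 0.0008, -0.017, 0.1, 0.005], [0, 0.0008, -0.018, 0.1, 0.005], [0, 0.0008, -0.019, 0.1, 0.005]]]}}

```text
time: 5.68
eef_pos: [0.6367, 0.0733, 0.0545]
eef_rot: [0.001, 0.991, 0.133, 0.0]
force: [-0.2, 0.1, -2.0]
gripper_width: 0.0106
```

```bash
cat > st.py <<'E'
from h import *
s=observe(); q=s['eef_rot']; a=np.radians(15.25); F=s['force']; t=s['eef_pos']
u=np.array([np.cos(a),np.sin(a)]); n=np.array([-u[1],u[0]])
print("t %.2f pos %s yaw %.2f F %s | along(+open) %.1f across %.1f up %.1f | s %.2f mm n %.2f mm w %.1f M %s"%(s['time'],t.round(4),np.degrees(2*np.arctan2(q[2],q[1])),F.round(1),u@F[:2],n@F[:2],F[2],1000*u@t[:2],1000*n@(t[:2]-np.array([.67555,.08318])),s['gripper_width']*1e3,s['moment'].round(2)))
E
python3 st.py
```

```text
t 5.68 pos [0.6367 0.0733 0.0545] yaw 15.26 F [-0.2  0.1 -2. ] | along(+open) -0.2 across 0.2 up -2.0 | s 633.58 mm n 0.64 mm w 10.6 M [-0.03  0.    0.02]
```

Emit:
{"method": "carry_out", "body": {"steps": [[[0, 0, -0.0005, 0, 0.005], [0, 0, -0.001, 0, 0.005], [0, 0, -0.0015, 0, 0.005], [0, 0, -0.002, 0, 0.005], [0, 0, -0.0025, 0, 0.005], [0, 0, -0.003, 0, 0.005], [0, 0, -0.0035, 0, 0.005], [0, 0, -0.004, 0, 0.005]]]}}

```text
time: 6.35
eef_pos: [0.6368, 0.0733, 0.0506]
eef_rot: [0.001, 0.991, 0.133, 0.001]
force: [-1.9, -1.1, 2.4]
gripper_width: 0.0107
```

```bash
python3 st.py
```

```text
t 6.35 pos [0.6368 0.0733 0.0506] yaw 15.26 F [-1.9 -1.1  2.4] | along(+open) -2.1 across -0.6 up 2.4 | s 633.64 mm n 0.62 mm w 10.7 M [ 0.01  0.31 -0.03]
```

Emit:
{"method": "carry_out", "body": {"steps": [[[0, 0, -0.0002, 0, 0.005], [0, 0, -0.0004, 0, 0.005], [0, 0, -0.0006, 0, 0.005], [0, 0, -0.0008, 0, 0.005], [0, 0, -0.001, 0, 0.005], [0, 0, -0.001, 0, 0.005], [0, 0, -0.001, 0, 0.005], [0, 0, -0.001, 0, 0.005]]]}}

```text
time: 7.02
eef_pos: [0.6368, 0.0733, 0.0497]
eef_rot: [0.001, 0.991, 0.133, 0.001]
force: [-2.5, 0.3, 5.3]
gripper_width: 0.0112
```

```bash
python3 st.py; python3 - <<'E'
from slot import *
p,d=camera("scene"); cv2.imwrite("pics/s5.png",cv2.resize(p[190:290,240:400],None,fx=5,fy=5,interpolation=cv2.INTER_CUBIC)[:,:,::-1])
E
```

```text
t 7.02 pos [0.6368 0.0733 0.0497] yaw 15.26 F [-2.5  0.3  5.3] | along(+open) -2.4 across 1.0 up 5.3 | s 633.69 mm n 0.63 mm w 11.2 M [-0.02  0.47 -0.02]
```

View pics/s5.png

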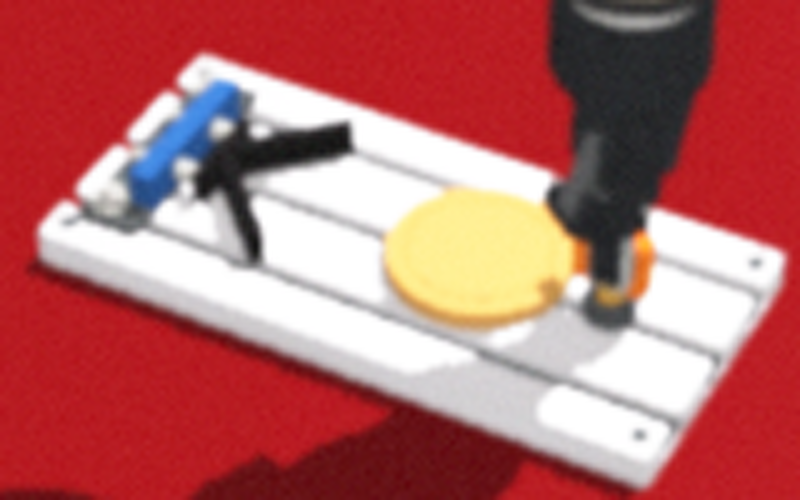

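Emit:
{"method": "carry_out", "body": {"steps": [[[-0.002, -0.0005, 0.002, 0, 0.005], [-0.006, -0.0016, 0.002, 0, 0.005], [-0.011, -0.003, 0.002, 0, 0.005], [-0.016, -0.0044, 0.002, 0, 0.005], [-0.022, -0.006, 0.002, 0, 0.005], [-0.027, -0.0074, 0.002, 0, 0.005], [-0.032, -0.0087, 0.002, 0, 0.005], [-0.036, -0.0098, 0.002, 0, 0.005]]]}}

```text
time: 7.73
eef_pos: [0.6001, 0.0633, 0.0517]
eef_rot: [0.001, 0.991, 0.133, 0.001]
force: [0.7, 0.5, -1.6]
gripper_width: 0.0111
```

```bash
python3 st.py; python3 - <<'E'
from slot import *
p,d=camera("scene"); cv2.imwrite("pics/s6.png",cv2.resize(p[190:290,240:400],None,fx=5,fy=5,interpolation=cv2.INTER_CUBIC)[:,:,::-1])
E
```

```text
t 7.73 pos [0.6001 0.0633 0.0517] yaw 15.26 F [ 0.7  0.5 -1.6] | along(+open) 0.8 across 0.3 up -1.6 | s 595.61 mm n 0.64 mm w 11.1 M [ 0.04 -0.03 -0.03]
```

View pics/s6.png

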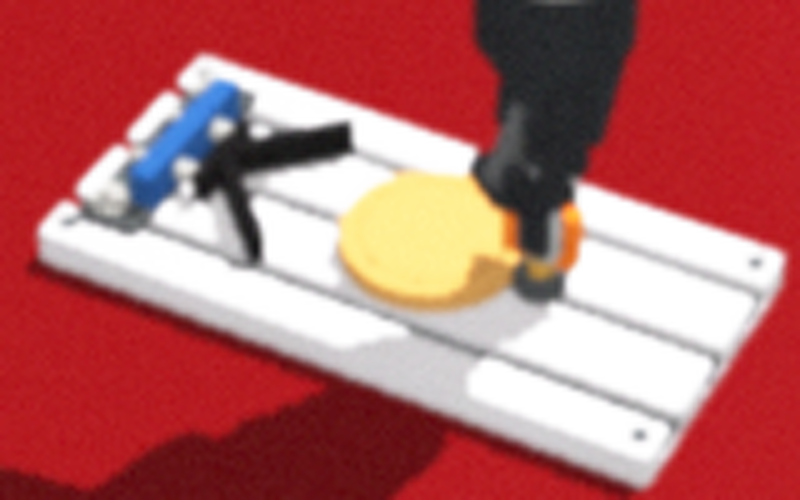

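The crop shows the stud at (540,280) touching the coaster at (425,240), which is moving ahead of it towards the V.

Emit:
{"method": "carry_out", "body": {"steps": [[[-0.003, -0.0008, 0, 0, 0.005], [-0.006, -0.0016, 0, 0, 0.005], [-0.009, -0.0025, 0, 0, 0.005], [-0.012, -0.0033, 0, 0, 0.005], [-0.015, -0.0041, 0, 0, 0.005], [-0.017, -0.0046, 0, 0, 0.005], [-0.018, -0.0049, 0, 0, 0.005], [-0.018, -0.0049, 0, 0, 0.005]]]}}

```text
time: 8.45
eef_pos: [0.5814, 0.0582, 0.0517]
eef_rot: [0.001, 0.991, 0.133, 0.0]
force: [-0.5, -0.4, -1.3]
gripper_width: 0.0109
```

```bash
python3 st.py; python3 - <<'E'
from slot import *
p,d=camera("scene"); cv2.imwrite("pics/s7.png",cv2.resize(p[190:290,240:400],None,fx=5,fy=5,interpolation=cv2.INTER_CUBIC)[:,:,::-1])
E
```

```text
t 8.45 pos [0.5814 0.0582 0.0517] yaw 15.25 F [-0.5 -0.4 -1.3] | along(+open) -0.6 across -0.2 up -1.3 | s 576.18 mm n 0.64 mm w 10.9 M [-0.02  0.03  0.02]
```

View pics/s7.png

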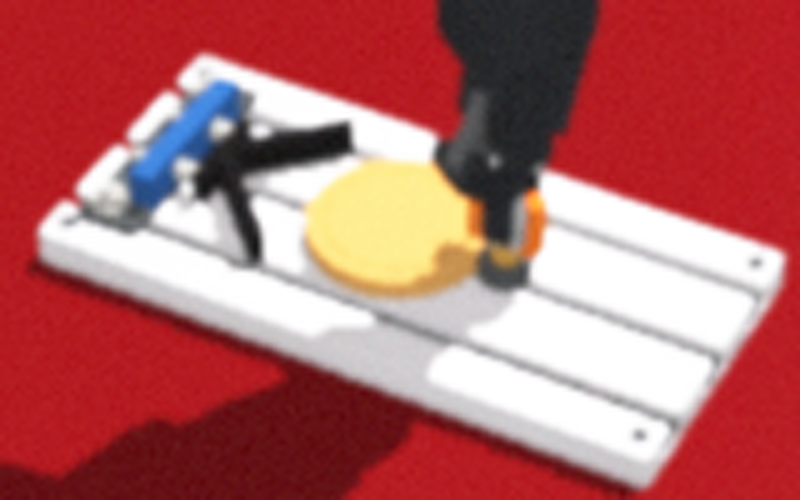

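Emit:
{"method": "carry_out", "body": {"steps": [[[-0.0025, -0.0007, 0, 0, 0.005], [-0.005, -0.0014, 0, 0, 0.005], [-0.0075, -0.002, 0, 0, 0.005], [-0.0095, -0.0026, 0, 0, 0.005], [-0.0115, -0.0031, 0, 0, 0.005], [-0.0125, -0.0034, 0, 0, 0.005], [-0.013, -0.0035, 0, 0, 0.005], [-0.0135, -0.0037, 0, 0, 0.005]]]}}

```text
time: 9.17
eef_pos: [0.5679, 0.0545, 0.0517]
eef_rot: [0.001, 0.991, 0.133, 0.0]
force: [0.4, -0.5, -0.8]
gripper_width: 0.0107
```

```bash
python3 st.py; python3 - <<'E'
from slot import *
p,d=camera("scene"); cv2.imwrite("pics/s8.png",cv2.resize(p[190:290,240:400],None,fx=5,fy=5,interpolation=cv2.INTER_CUBIC)[:,:,::-1])
p,d=camera("top"); cv2.imwrite("pics/t8.png",cv2.resize(p[180:325,255:365],None,fx=4,fy=4,interpolation=cv2.INTER_CUBIC)[:,:,::-1])
E
```

```text
t 9.17 pos [0.5679 0.0545 0.0517] yaw 15.25 F [ 0.4 -0.5 -0.8] | along(+open) 0.3 across -0.6 up -0.8 | s 562.28 mm n 0.63 mm w 10.7 M [ 0.09 -0.02  0.04]
```

View pics/s8.png

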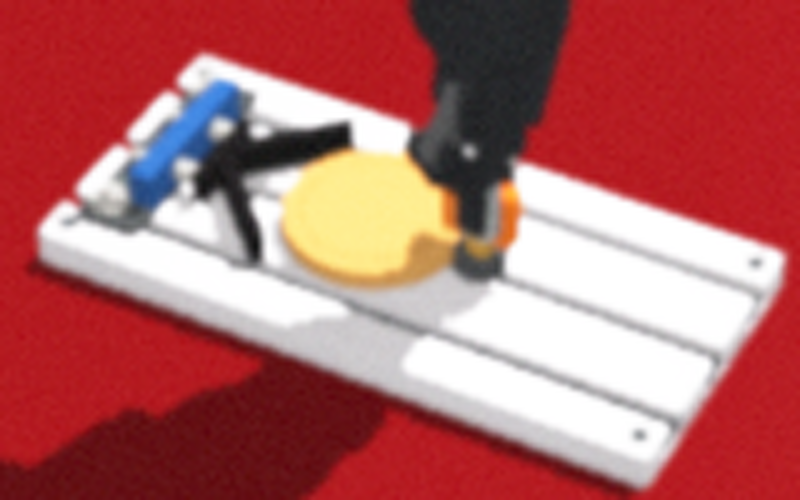

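View pics/t8.png

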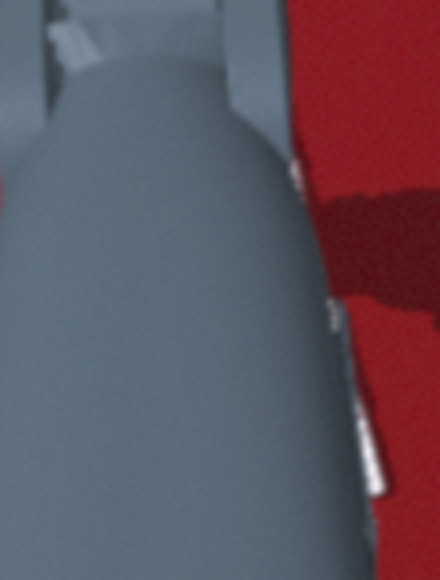

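The scene crop shows the coaster, with its left edge at (282,220), about 10 mm short of the V arms. The top view is blocked by the arm.

Emit:
{"method": "carry_out", "body": {"steps": [[[-0.001, -0.0003, 0, 0, 0.005], [-0.002, -0.0005, 0, 0, 0.005], [-0.003, -0.0008, 0, 0, 0.005], [-0.004, -0.0011, 0, 0, 0.005], [-0.0045, -0.0012, 0, 0, 0.005], [-0.005, -0.0014, 0, 0, 0.005], [-0.005, -0.0014, 0, 0, 0.005], [-0.005, -0.0014, 0, 0, 0.005]]]}}

```text
time: 9.93
eef_pos: [0.5629, 0.0531, 0.0517]
eef_rot: [0.001, 0.991, 0.133, 0.0]
force: [-0.3, 0.2, -1.1]
gripper_width: 0.0112
```

```bash
python3 st.py
```

```text
t 9.93 pos [0.5629 0.0531 0.0517] yaw 15.25 F [-0.3  0.2 -1.1] | along(+open) -0.2 across 0.3 up -1.1 | s 557.07 mm n 0.59 mm w 11.2 M [-0.02 -0.01  0.03]
```

Emit:
{"method": "carry_out", "body": {"steps": [[[-0.0005, -0.0001, 0, 0, 0.005], [-0.001, -0.0003, 0, 0, 0.005], [-0.0015, -0.0004, 0, 0, 0.005], [-0.002, -0.0005, 0, 0, 0.005], [-0.0025, -0.0007, 0, 0, 0.005], [-0.003, -0.0008, 0, 0, 0.005], [-0.003, -0.0008, 0, 0, 0.005], [-0.003, -0.0008, 0, 0, 0.005]]]}}

```text
time: 10.6
eef_pos: [0.5598, 0.0523, 0.0516]
eef_rot: [0.001, 0.991, 0.133, 0.0]
force: [-0.6, -0.0, -1.0]
gripper_width: 0.0105
```

```bash
python3 st.py;  python3 - <<'E'
from slot import *
p,d=camera("scene"); cv2.imwrite("pics/s9.png",cv2.resize(p[190:290,240:400],None,fx=5,fy=5,interpolation=cv2.INTER_CUBIC)[:,:,::-1])
E
```

```text
t 10.60 pos [0.5598 0.0523 0.0516] yaw 15.25 F [-0.6 -0.  -1. ] | along(+open) -0.5 across 0.1 up -1.0 | s 553.88 mm n 0.61 mm w 10.5 M [-0.    0.03  0.05]
```

View pics/s9.png

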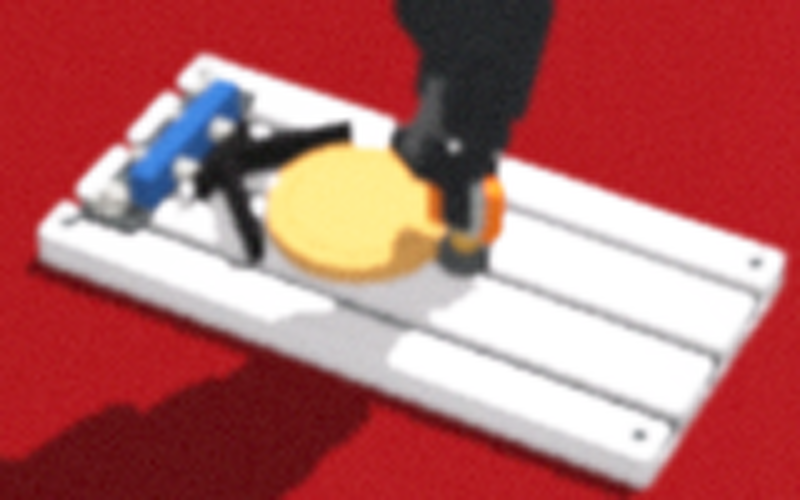

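Coaster left edge now at (266,210), almost at the V.

Emit:
{"method": "carry_out", "body": {"steps": [[[-0.0005, -0.0001, 0, 0, 0.005], [-0.001, -0.0003, 0, 0, 0.005], [-0.0015, -0.0004, 0, 0, 0.005], [-0.002, -0.0005, 0, 0, 0.005], [-0.0025, -0.0007, 0, 0, 0.005], [-0.0025, -0.0007, 0, 0, 0.005], [-0.0025, -0.0007, 0, 0, 0.005], [-0.0025, -0.0007, 0, 0, 0.005]]]}}

```text
time: 11.32
eef_pos: [0.5573, 0.0516, 0.0516]
eef_rot: [0.001, 0.991, 0.133, 0.0]
force: [0.8, 0.2, -0.8]
gripper_width: 0.0109
```

```bash
python3 st.py
```

```text
t 11.32 pos [0.5573 0.0516 0.0516] yaw 15.25 F [ 0.8  0.2 -0.8] | along(+open) 0.8 across 0.0 up -0.8 | s 551.25 mm n 0.59 mm w 10.9 M [-0.01  0.   -0.01]
```

Emit:
{"method": "carry_out", "body": {"steps": [[[-0.0005, -0.0001, 0, 0, 0.005], [-0.001, -0.0003, 0, 0, 0.005], [-0.0015, -0.0004, 0, 0, 0.005], [-0.002, -0.0005, 0, 0, 0.005], [-0.002, -0.0005, 0, 0, 0.005], [-0.002, -0.0005, 0, 0, 0.005], [-0.002, -0.0005, 0, 0, 0.005], [-0.002, -0.0005, 0, 0, 0.005]]]}}

```text
time: 11.98
eef_pos: [0.5553, 0.051, 0.0516]
eef_rot: [0.001, 0.991, 0.133, 0.0]
force: [-0.8, 0.8, -1.8]
gripper_width: 0.011
```

```bash
python3 st.py
```

```text
t 11.98 pos [0.5553 0.051  0.0516] yaw 15.25 F [-0.8  0.8 -1.8] | along(+open) -0.6 across 1.0 up -1.8 | s 549.18 mm n 0.61 mm w 11.0 M [-0.04 -0.07 -0.  ]
```

Emit:
{"method": "carry_out", "body": {"steps": [[[-0.0005, -0.0001, 0, 0, 0.005], [-0.001, -0.0003, 0, 0, 0.005], [-0.0015, -0.0004, 0, 0, 0.005], [-0.002, -0.0005, 0, 0, 0.005], [-0.002, -0.0005, 0, 0, 0.005], [-0.002, -0.0005, 0, 0, 0.005], [-0.002, -0.0005, 0, 0, 0.005], [-0.002, -0.0005, 0, 0, 0.005]]]}}

```text
time: 12.65
eef_pos: [0.5535, 0.0506, 0.0517]
eef_rot: [0.001, 0.991, 0.133, 0.0]
force: [4.9, 1.4, -1.9]
gripper_width: 0.0109
```

```bash
python3 st.py;  python3 - <<'E'
from slot import *
p,d=camera("scene"); cv2.imwrite("pics/s10.png",cv2.resize(p[190:290,240:400],None,fx=5,fy=5,interpolation=cv2.INTER_CUBIC)[:,:,::-1])
E
```

```text
t 12.65 pos [0.5535 0.0506 0.0517] yaw 15.25 F [ 4.9  1.4 -1.9] | along(+open) 5.1 across 0.0 up -1.9 | s 547.32 mm n 0.67 mm w 10.9 M [ 0.18 -1.12  0.  ]
```

View pics/s10.png

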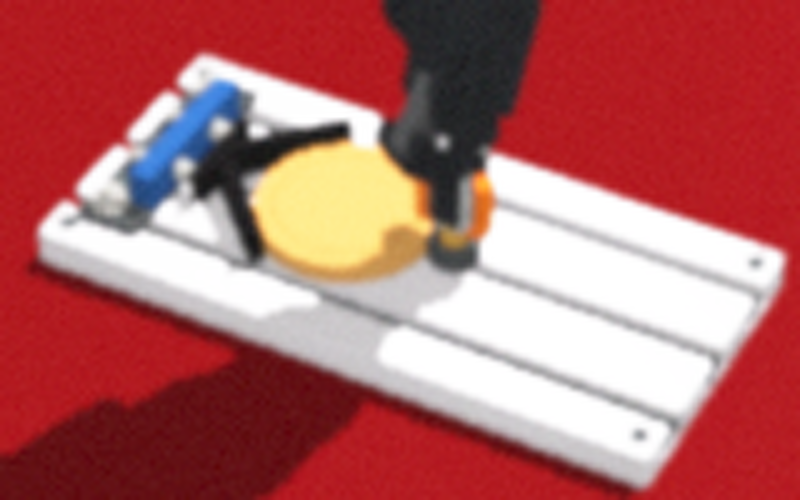

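Coaster now lies in the V; 5 N on the slot axis with no side force, so the jaw has started to give.

Emit:
{"method": "carry_out", "body": {"steps": [[[-0.0005, -0.0001, 0, 0, 0.005], [-0.001, -0.0003, 0, 0, 0.005], [-0.0013, -0.0004, 0, 0, 0.005], [-0.0013, -0.0004, 0, 0, 0.005], [-0.0013, -0.0004, 0, 0, 0.005], [-0.0013, -0.0004, 0, 0, 0.005], [-0.0013, -0.0004, 0, 0, 0.005], [-0.0013, -0.0004, 0, 0, 0.005]]]}}

```text
time: 13.37
eef_pos: [0.5525, 0.0503, 0.0518]
eef_rot: [0.001, 0.991, 0.133, 0.001]
force: [6.3, 2.0, -2.2]
gripper_width: 0.0112
```

```bash
python3 st.py
```

```text
t 13.37 pos [0.5525 0.0503 0.0518] yaw 15.25 F [ 6.3  2.  -2.2] | along(+open) 6.6 across 0.2 up -2.2 | s 546.28 mm n 0.60 mm w 11.2 M [ 0.25 -1.41 -0.01]
```

Emit:
{"method": "carry_out", "body": {"steps": [[[-0.0007, -0.0002, -0.0005, 0, 0.005], [-0.0007, -0.0002, -0.0015, 0, 0.005], [-0.0007, -0.0002, -0.0025, 0, 0.005], [-0.0007, -0.0002, -0.0035, 0, 0.005], [-0.0007, -0.0002, -0.0045, 0, 0.005], [-0.0007, -0.0002, -0.0055, 0, 0.005], [-0.0007, -0.0002, -0.0063, 0, 0.005], [-0.0007, -0.0002, -0.0063, 0, 0.005]]], "force": 80}}

```text
time: 14.03
eef_pos: [0.5527, 0.0502, 0.0464]
eef_rot: [0.001, 0.991, 0.133, 0.002]
force: [2.6, 2.3, 12.1]
gripper_width: 0.0104
```

```bash
python3 st.py
```

```text
t 14.03 pos [0.5527 0.0502 0.0464] yaw 15.26 F [ 2.6  2.3 12.1] | along(+open) 3.1 across 1.5 up 12.1 | s 546.42 mm n 0.55 mm w 10.4 M [ 0.27 -0.66 -0.  ]
```

Emit:
{"method": "carry_out", "body": {"steps": [[[-0.0004, -0.0001, -0.0004, 0, 0.005], [-0.0008, -0.0002, -0.0008, 0, 0.005], [-0.001, -0.0003, -0.001, 0, 0.005], [-0.001, -0.0003, -0.001, 0, 0.005], [-0.001, -0.0003, -0.001, 0, 0.005], [-0.001, -0.0003, -0.001, 0, 0.005], [-0.001, -0.0003, -0.001, 0, 0.005], [-0.001, -0.0003, -0.001, 0, 0.005]]]}}

```text
time: 14.7
eef_pos: [0.5526, 0.0502, 0.0465]
eef_rot: [0.001, 0.991, 0.133, 0.003]
force: [3.8, 2.4, 11.1]
gripper_width: 0.0103
```

```bash
python3 st.py; python3 - <<'E'
from slot import *
p,d=camera("wrist"); cv2.imwrite("pics/w11.png",p[:,:,::-1])
E
```

```text
t 14.70 pos [0.5526 0.0502 0.0465] yaw 15.27 F [ 3.8  2.4 11.1] | along(+open) 4.3 across 1.3 up 11.1 | s 546.35 mm n 0.56 mm w 10.3 M [ 0.47 -0.7  -0.  ]
```

View pics/w11.png

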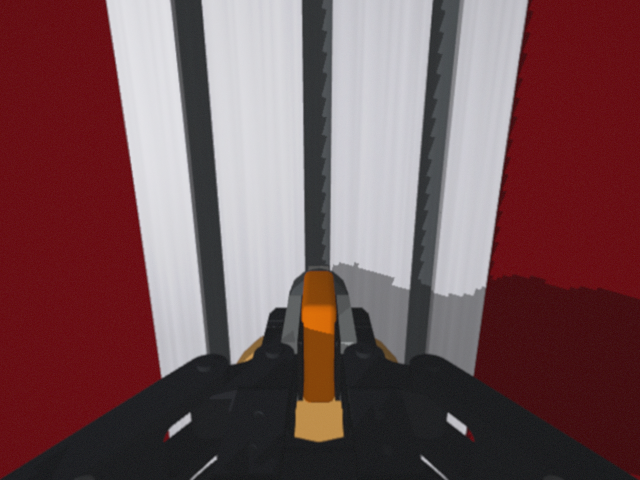

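The wrist view shows the paddle still in line with the slot at (318,330). The arm yields about 1 mm under this load, so larger shifts are needed.

Emit:
{"method": "carry_out", "body": {"steps": [[[-0.0006, -0.0002, -0.0006, 0, 0.005], [-0.0012, -0.0003, -0.0012, 0, 0.005], [-0.0018, -0.0005, -0.0018, 0, 0.005], [-0.0018, -0.0005, -0.002, 0, 0.005], [-0.0018, -0.0005, -0.002, 0, 0.005], [-0.0018, -0.0005, -0.002, 0, 0.005], [-0.0018, -0.0005, -0.002, 0, 0.005], [-0.0018, -0.0005, -0.002, 0, 0.005]]]}}

```text
time: 15.42
eef_pos: [0.5524, 0.0501, 0.046]
eef_rot: [0.001, 0.991, 0.133, 0.005]
force: [5.9, 3.0, 12.4]
gripper_width: 0.0108
```

```bash
python3 st.py
```

```text
t 15.42 pos [0.5524 0.0501 0.046 ] yaw 15.27 F [ 5.9  3.  12.4] | along(+open) 6.5 across 1.4 up 12.4 | s 546.17 mm n 0.51 mm w 10.8 M [ 0.66 -1.26  0.01]
```

Emit:
{"method": "carry_out", "body": {"steps": [[[-0.0017, -0.0005, -0.0022, 3, 0.005], [-0.0017, -0.0005, -0.0022, 9, 0.005], [-0.0017, -0.0005, -0.0022, 15, 0.005], [-0.0017, -0.0005, -0.0022, 21, 0.005], [-0.0017, -0.0005, -0.0022, 27, 0.005], [-0.0017, -0.0005, -0.0022, 33, 0.005], [-0.0017, -0.0005, -0.0022, 39, 0.005], [-0.0017, -0.0005, -0.0022, 45, 0.005]]]}}

```text
time: 16.08
eef_pos: [0.5515, 0.0511, 0.0451]
eef_rot: [-0.002, 0.863, 0.505, 0.006]
force: [0.1, 10.7, 14.2]
gripper_width: 0.0106
```

```bash
python3 st.py; python3 -c "
from h import *
print(observe()['qpos'])"
```

```text
t 16.08 pos [0.5515 0.0511 0.0451] yaw 60.62 F [ 0.1 10.7 14.2] | along(+open) 2.9 across 10.2 up 14.2 | s 545.55 mm n 1.69 mm w 10.6 M [ 2.56 -0.01  0.01]
[ 0.08733858  0.41899813 -0.23679838  0.90579851  0.008933    2.1709596 ]
```

```bash
python3 - <<'E'
from slot import *
s=observe(); p,d=camera("wrist"); c=get_calibration("wrist"); np.savez("pics/w12",p=p,d=d,**c); cv2.imwrite("pics/w12.png",p[:,:,::-1])
def front(p,c,t,yaw):
    hsv=cv2.cvtColor(p,cv2.COLOR_RGB2HSV).astype(int); g=p[:,316:322].astype(int).mean(1)
    sat=hsv[:,316:322,1].mean(1); print("rows",[(r,g[r].round().tolist()) for r in list(range(262,276,2))+list(range(300,330,3))+list(range(396,410,2))])
    u=np.array([np.cos(yaw),np.sin(yaw)])
    for r,zz in((269.5,-.0058),(270.5,-.0058),(318,.0282),(326,.0282),(401.5,.0282)):
        w=onz(c,[[318.5,r]],t[2]+zz)[0]; print(r,"along tool x mm",1000*u@(w[:2]-t[:2]))
p4,c4=meas("pics/w4.npz")
front(p4,c4,np.array([.63661,.0724,.07336]),np.radians(15.2))
q=s['eef_rot']; front(p,c,s['eef_pos'],2*np.arctan2(q[2],q[1]))
E
```

```text
rows [(262, [62.0, 65.0, 68.0]), (264, [62.0, 66.0, 68.0]), (266, [61.0, 63.0, 66.0]), (268, [59.0, 62.0, 65.0]), (270, [83.0, 64.0, 60.0]), (272, [153.0, 79.0, 13.0]), (274, [154.0, 80.0, 10.0]), (300, [161.0, 83.0, 10.0]), (303, [167.0, 86.0, 10.0]), (306, [220.0, 112.0, 10.0]), (309, [235.0, 126.0, 10.0]), (312, [240.0, 132.0, 10.0]), (315, [241.0, 134.0, 10.0]), (318, [241.0, 134.0, 10.0]), (321, [241.0, 133.0, 10.0]), (324, [240.0, 134.0, 10.0]), (327, [241.0, 133.0, 10.0]), (396, [164.0, 84.0, 10.0]), (398, [163.0, 84.0, 10.0]), (400, [160.0, 82.0, 9.0]), (402, [186.0, 122.0, 56.0]), (404, [226.0, 175.0, 94.0]), (406, [225.0, 174.0, 93.0]), (408, [225.0, 174.0, 93.0])]
269.5 along tool x mm 18.927293932007768
270.5 along tool x mm 18.481144558732016
318 along tool x mm 15.388389710143668
326 along tool x mm 12.38134307618139
401.5 along tool x mm -18.1325033194466
rows [(262, [188.0, 188.0, 194.0]), (264, [187.0, 187.0, 193.0]), (266, [186.0, 186.0, 192.0]), (268, [178.0, 179.0, 185.0]), (270, [101.0, 83.0, 79.0]), (272, [148.0, 75.0, 7.0]), (274, [150.0, 76.0, 10.0]), (300, [154.0, 78.0, 10.0]), (303, [158.0, 80.0, 10.0]), (306, [197.0, 99.0, 10.0]), (309, [212.0, 106.0, 10.0]), (312, [208.0, 103.0, 10.0]), (315, [207.0, 103.0, 10.0]), (318, [207.0, 103.0, 10.0]), (321, [207.0, 103.0, 10.0]), (324, [207.0, 102.0, 10.0]), (327, [206.0, 102.0, 10.0]), (396, [126.0, 65.0, 10.0]), (398, [126.0, 65.0, 10.0]), (400, [123.0, 63.0, 10.0]), (402, [113.0, 70.0, 30.0]), (404, [110.0, 84.0, 48.0]), (406, [104.0, 79.0, 47.0]), (408, [96.0, 75.0, 48.0])]
269.5 along tool x mm 17.750812162795807
270.5 along tool x mm 17.306330665818685
318 along tool x mm 13.803460898230748
326 along tool x mm 10.814043226734215
401.5 along tool x mm -19.416032322451127
```

View pics/w12.png

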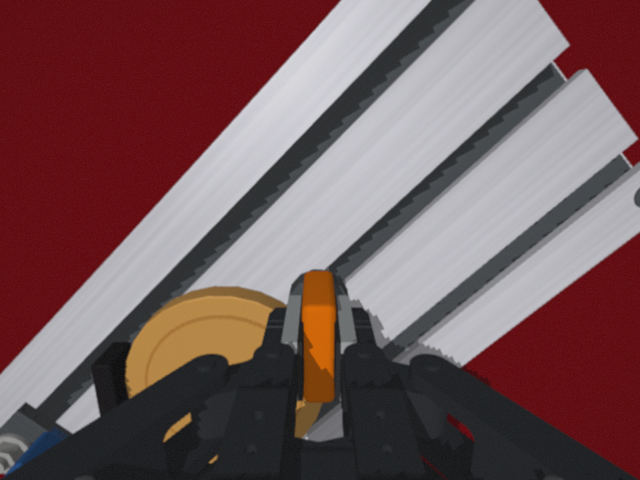

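The wrist view shows the paddle turned about 45° to the slots, with the coaster at (215,350) seated against the V arm at (110,375). The cross force suggests the stud sits slightly off the tool axis. I'll measure the jaw's give from the scene camera by the jaw's image shift.

```bash
cat > jaw.py <<'E'
from slot import *
import sys
c=get_calibration("scene"); p0=np.load("pics/scene0_rgb.npy"); p,d=camera("scene"); n=sys.argv[1]; np.save(f"pics/sc{n}.npy",p)
a=np.radians(15.25); u=np.array([np.cos(a),np.sin(a),0])
J=np.array([.43,.02,.035]); e=proj(c,[J,J-u*.001]); g=e[1]-e[0]; print("px per mm give",g)
G0=cv2.cvtColor(p0,cv2.COLOR_RGB2GRAY).astype(np.float32); G=cv2.cvtColor(p,cv2.COLOR_RGB2GRAY).astype(np.float32)
def sh(x0,x1,y0,y1):
    # least squares gradient shift
    A=G0[y0:y1,x0:x1]; B=G[y0:y1,x0:x1]
    W=np.array([[1,0,0],[0,1,0]],np.float32)
    try: cc,W=cv2.findTransformECC(A/255,B/255,W,cv2.MOTION_TRANSLATION,(3,200,1e-7),None,3); return W[:,2],cc
    except cv2.error as e: return None,0
for nm,b in {"far arm":(290,313,212,224),"far tip":(300,314,211,222),"near arm":(280,295,228,245),"plate ref":(360,395,230,255),"blue ref":(265,290,205,228)}.items():
    w,cc=sh(*b); print(nm,w,round(cc,4),"give mm", None if w is None else (w@g)/(g@g))
for nm,q in(("0",p0),(n,p)): cv2.imwrite(f"pics/j{nm}.png",cv2.resize(q[195:260,255:340],None,fx=8,fy=8,interpolation=cv2.INTER_CUBIC)[:,:,::-1])
E
python3 jaw.py 12
```

```text
px per mm give [-0.33547504 -0.1191839 ]
far arm [-0.8923907 -1.3326395] 0.8049 give mm 3.615069906636517
far tip [-0.94139194 -1.4944572 ] 0.685 give mm 3.8969258290814746
near arm [-0.10499695 -0.28664201] 0.9546 give mm 0.5474390298645899
plate ref [0.24492389 0.03387152] 0.9934 give mm -0.6801100182044524
blue ref [-0.24541242  0.04379363] 0.9853 give mm 0.6083730017494592
```

View pics/j0.png

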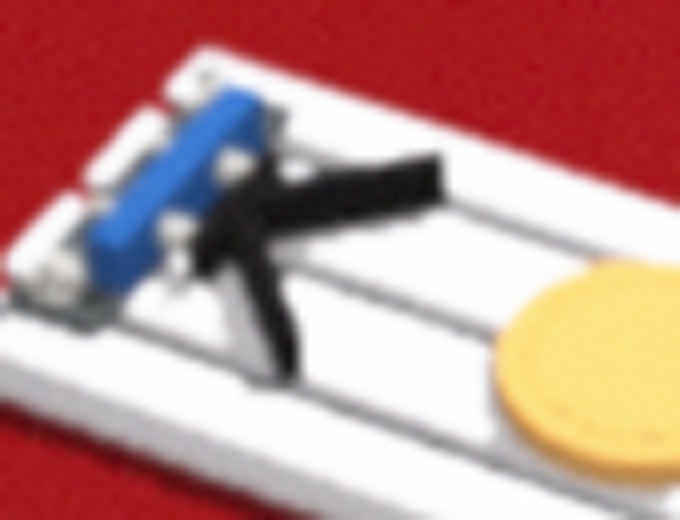

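View pics/j12.png

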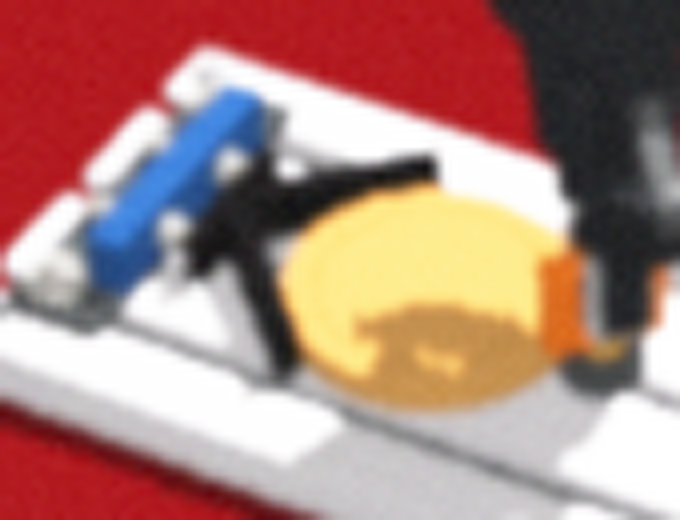

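The jaw clearly moved: the far arm's tip went from x≈442 to 436 in the 8x crop. A one-dimensional edge measurement of that tip will give a better number.

```bash
cat > tip.py <<'E'
from slot import *
import sys
def tip(p):
    g=cv2.cvtColor(p,cv2.COLOR_RGB2GRAY).astype(float); o=[]
    for r in range(215,219):
        row=g[r,300:322]; j=np.where((row[:-1]<120)&(row[1:]>=120))[0]
        o.append(300+j[0]+(120-row[j[0]])/(row[j[0]+1]-row[j[0]]) if len(j) else np.nan)
    return np.array(o)
if __name__=="__main__":
    ref=tip(np.load("pics/scene0_rgb.npy"))
    if len(sys.argv)>1:
        n=sys.argv[1]
        try: p=np.load(f"pics/sc{n}.npy")
        except FileNotFoundError: p,_=camera("scene"); np.save(f"pics/sc{n}.npy",p)
        t=tip(p); print(ref.round(2),t.round(2),"give mm",((ref-t)/.335).round(2), np.nanmean((ref-t)[:3])/.335)
E
python3 tip.py 12; python3 tip.py 12b
```

```text
[309.46 309.62 309.66 309.84] [308.86 309.03 308.77 305.19] give mm [ 1.81  1.75  2.64 13.89] 2.0632905435960462
[309.46 309.62 309.66 309.84] [308.81 309.02 308.75 305.28] give mm [ 1.95  1.8   2.72 13.62] 2.1562805879203046
```

Emit:
{"method": "carry_out", "body": {"steps": [[[-0.0011, 0, -0.0014, 2, 0.005], [-0.0015, 0.0004, -0.0014, 7, 0.005], [-0.0019, 0.0007, -0.0014, 13, 0.005], [-0.0023, 0.0009, -0.0014, 19, 0.005], [-0.0026, 0.001, -0.0014, 25, 0.005], [-0.0029, 0.0011, -0.0014, 31, 0.005], [-0.0032, 0.0012, -0.0014, 36, 0.005], [-0.0034, 0.0013, -0.0014, 40, 0.005]]]}}

```text
time: 16.9
eef_pos: [0.5496, 0.0522, 0.0451]
eef_rot: [-0.003, 0.638, 0.77, 0.006]
force: [4.1, -1.9, 14.8]
gripper_width: 0.0105
```

```bash
python3 st.py; python3 tip.py 13
```

```text
t 16.90 pos [0.5496 0.0522 0.0451] yaw 100.66 F [ 4.1 -1.9 14.8] | along(+open) 3.5 across -2.9 up 14.8 | s 543.99 mm n 3.20 mm w 10.5 M [-0.68 -1.03 -0.02]
[309.46 309.62 309.66 309.84] [308.78 309.   308.71 305.29] give mm [ 2.04  1.85  2.82 13.58] 2.23787184318613
```

Emit:
{"method": "carry_out", "body": {"steps": [[[-0.0014, -0.0004, -0.0012, 1, 0.005], [-0.0014, -0.0004, -0.0012, 3, 0.005], [-0.0014, -0.0004, -0.0012, 5, 0.005], [-0.0014, -0.0004, -0.0012, 5, 0.005], [-0.0014, -0.0004, -0.0012, 5, 0.005], [-0.0014, -0.0004, -0.0012, 5, 0.005], [-0.0014, -0.0004, -0.0012, 5, 0.005], [-0.0014, -0.0004, -0.0012, 5, 0.005]]]}}

```text
time: 17.62
eef_pos: [0.5494, 0.0519, 0.0452]
eef_rot: [-0.002, 0.602, 0.798, 0.007]
force: [2.6, 1.2, 14.2]
gripper_width: 0.0105
```

```bash
python3 st.py; python3 tip.py 14; python3 - <<'E'
from slot import *
p,d=camera("wrist"); cv2.imwrite("pics/w14.png",p[:,:,::-1])
E
```

```text
t 17.62 pos [0.5494 0.0519 0.0452] yaw 105.94 F [ 2.6  1.2 14.2] | along(+open) 2.8 across 0.5 up 14.2 | s 543.68 mm n 3.01 mm w 10.5 M [ 0.24 -0.72 -0.04]
[309.46 309.62 309.66 309.84] [308.81 309.02 308.73 305.35] give mm [ 1.95  1.8   2.77 13.41] 2.1709991953592187
```

View pics/w14.png

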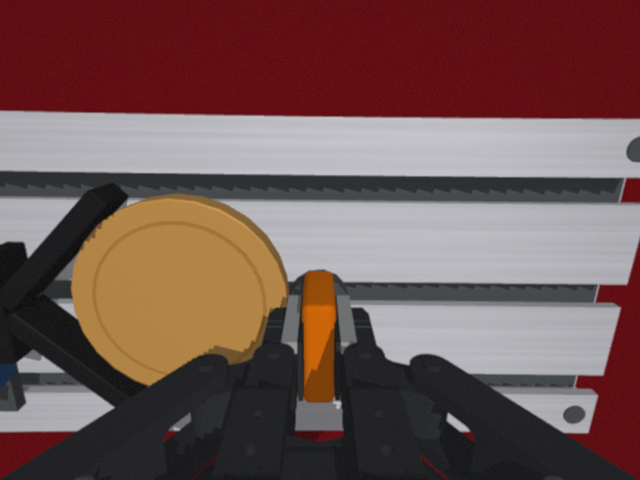

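The paddle now stands across the slot at (320,335), and the coaster at (180,290) is seated against both V arms. Next I'll let the spring draw the head up, still holding the stud forward.

Emit:
{"method": "carry_out", "body": {"steps": [[[-0.0014, -0.0004, -0.0005, 0, 0.005], [-0.0014, -0.0004, 0, 0, 0.005], [-0.0014, -0.0004, 0.0005, 0, 0.005], [-0.0014, -0.0004, 0.001, 0, 0.005], [-0.0014, -0.0004, 0.0015, 0, 0.005], [-0.0014, -0.0004, 0.002, 0, 0.005], [-0.0014, -0.0004, 0.002, 0, 0.005], [-0.0014, -0.0004, 0.002, 0, 0.005]]]}}

```text
time: 18.38
eef_pos: [0.549, 0.0518, 0.0472]
eef_rot: [-0.001, 0.602, 0.798, 0.007]
force: [11.1, 3.1, -8.7]
gripper_width: 0.0106
```

```bash
python3 st.py; python3 tip.py 15
```

```text
t 18.38 pos [0.549  0.0518 0.0472] yaw 105.94 F [11.1  3.1 -8.7] | along(+open) 11.5 across 0.0 up -8.7 | s 543.24 mm n 2.99 mm w 10.6 M [ 0.56 -2.69  0.  ]
[309.46 309.62 309.66 309.84] [308.68 308.99 308.75 305.27] give mm [ 2.34  1.88  2.71 13.63] 2.3109783906010986
```

Emit:
{"method": "carry_out", "body": {"steps": [[[-0.0007, -0.0002, -0.0003, 0, 0.005], [-0.0007, -0.0002, -0.0006, 0, 0.005], [-0.0007, -0.0002, -0.0006, 0, 0.005], [-0.0007, -0.0002, -0.0006, 0, 0.005], [-0.0007, -0.0002, -0.0006, 0, 0.005], [-0.0007, -0.0002, -0.0006, 0, 0.005], [-0.0007, -0.0002, -0.0006, 0, 0.005], [-0.0007, -0.0002, -0.0006, 0, 0.005]]]}}

```text
time: 19.1
eef_pos: [0.5491, 0.0518, 0.0471]
eef_rot: [-0.001, 0.602, 0.798, 0.008]
force: [7.2, 2.3, 0.5]
gripper_width: 0.0107
```

```bash
python3 st.py; python3 tip.py 16
```

```text
t 19.10 pos [0.5491 0.0518 0.0471] yaw 105.95 F [7.2 2.3 0.5] | along(+open) 7.5 across 0.3 up 0.5 | s 543.37 mm n 2.98 mm w 10.7 M [ 0.43 -1.6  -0.01]
[309.46 309.62 309.66 309.84] [308.67 308.94 308.72 305.31] give mm [ 2.37  2.02  2.81 13.53] 2.399888491103031
```

Emit:
{"method": "carry_out", "body": {"steps": [[[-0.0005, -0.0001, 0, 0, 0.011], [-0.0004, -0.0001, 0, 0, 0.013], [-0.0003, 0, 0, 0, 0.016], [-0.0003, 0, 0, 0, 0.022], [-0.0003, 0, 0, 0, 0.03], [-0.0003, 0, 0, 0, 0.035], [-0.0003, 0, 0, 0, 0.035], [-0.0003, 0, 0, 0, 0.035]]], "force": 20}}

```text
time: 19.82
eef_pos: [0.5487, 0.0518, 0.0471]
eef_rot: [-0.001, 0.602, 0.798, 0.008]
force: [0.9, 0.7, 0.2]
gripper_width: 0.0348
```

```bash
python3 st.py; python3 tip.py 17; python3 - <<'E'
from slot import *
p,d=camera("wrist"); cv2.imwrite("pics/w17.png",p[:,:,::-1])
E
```

```text
t 19.82 pos [0.5487 0.0518 0.0471] yaw 105.95 F [0.9 0.7 0.2] | along(+open) 1.1 across 0.4 up 0.2 | s 543.00 mm n 3.08 mm w 34.8 M [-0.    0.05  0.06]
[309.46 309.62 309.66 309.84] [309.54 309.13 308.81 305.87] give mm [-0.25  1.47  2.54 11.86] 1.252596447727796
```

View pics/w17.png

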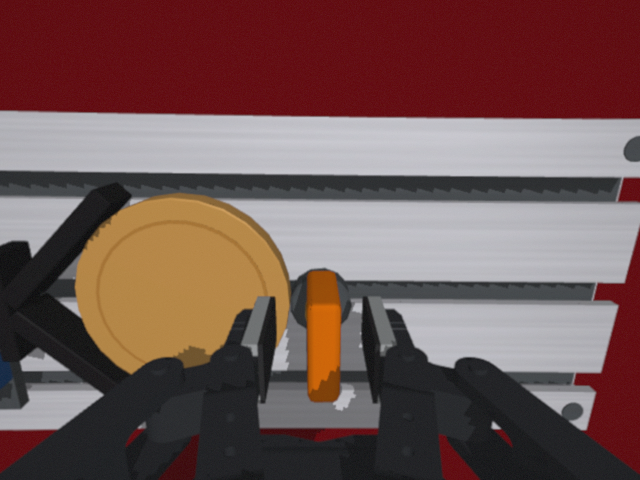

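Released: the stud stands alone at (323,330), paddle across the slot, with the coaster still in the V. Retreating straight up to check the hold.

Emit:
{"method": "carry_out", "body": {"steps": [[[0, 0, 0.005, 0, 0.04], [0, 0, 0.015, 0, 0.04], [0, 0, 0.03, 0, 0.04], [0, 0, 0.05, 0, 0.04], [0, 0, 0.075, 0, 0.04], [0, 0, 0.1, 0, 0.04], [0, 0, 0.12, 0, 0.04], [0, 0, 0.13, 0, 0.04]]]}}

```text
time: 20.58
eef_pos: [0.5497, 0.0519, 0.1807]
eef_rot: [0.001, 0.602, 0.798, 0.009]
force: [0.0, 0.0, 0.0]
gripper_width: 0.0398
```

```bash
python3 st.py; python3 tip.py 18; python3 - <<'E'
from slot import *
p,d=camera("wrist"); c=get_calibration("wrist"); np.savez("pics/w18",p=p,d=d,**c); cv2.imwrite("pics/w18.png",p[:,:,::-1])
q=np.load("pics/sc18.npy"); cv2.imwrite("pics/j18.png",cv2.resize(q[195:260,255:340],None,fx=8,fy=8,interpolation=cv2.INTER_CUBIC)[:,:,::-1])
E
```

```text
t 20.58 pos [0.5497 0.0519 0.1807] yaw 105.95 F [0. 0. 0.] | along(+open) 0.0 across 0.0 up 0.0 | s 544.00 mm n 2.88 mm w 39.8 M [0.01 0.01 0.  ]
[309.46 309.62 309.66 309.84] [308.88 309.03 308.81 306.09] give mm [ 1.74  1.77  2.54 11.2 ] 2.0163610829763345
```

View pics/w18.png

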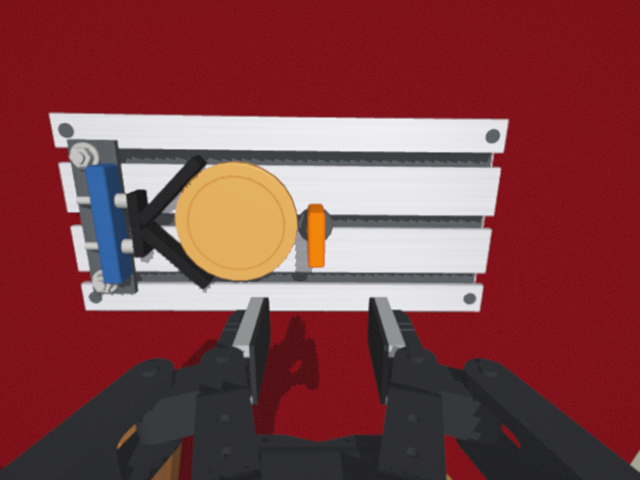

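View pics/j18.png

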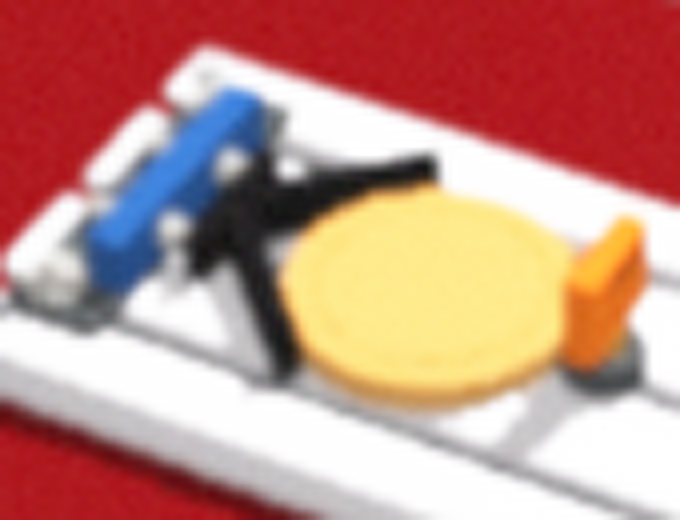

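Both views show the stud upright, paddle across the slot at (316,236), collar against the coaster at (236,221), which touches both V arms. The jaw is still deflected about 1.8 mm. Last check: the turn angle and creep.

```bash
python3 - <<'E'
from slot import *
p,c=meas("pics/w18.npz")
hsv=cv2.cvtColor(p,cv2.COLOR_RGB2HSV); H,S,V=[hsv[...,i].astype(int) for i in range(3)]
roi=np.zeros(H.shape,bool); roi[195:275,300:335]=1
m=roi&(S>235)&(H<20)&(V>225)
b=blobs(m,50)[0]; r=cv2.minAreaRect((onz(c,b.reshape(-1,2),.0735)[:,:2]*1000).astype(np.float32)); print("paddle",r)
g=cv2.cvtColor(p,cv2.COLOR_RGB2GRAY); pts=[]
for x in range(345,470):
    col=g[205:240,x]; t=(int(col.min())+int(np.percentile(col,80)))/2; i=np.where(col<t)[0]; pts.append([x,205+(i[0]+i[-1])/2])
w=onz(c,pts,.02)[:,:2]; l=cv2.fitLine((w*1000).astype(np.float32),cv2.DIST_HUBER,0,.01,.01).ravel(); print("slot yaw",np.degrees(np.arctan2(l[1],l[0])))
n=np.array([-l[1],l[0]]); n=n/np.linalg.norm(n)*(1 if l[0]>0 else -1)
m=(S>90)&(H>8)&(H<25)&(V>120); m[:, :170]=0; m[:,300:]=0; m[:155]=0; m[285:]=0
m=cv2.morphologyEx(m.astype(np.uint8),cv2.MORPH_OPEN,np.ones((9,9))); b=blobs(m)[0]; wc=(onz(c,b.reshape(-1,2),.032)[:,:2]*1000).astype(np.float32); ce=cv2.minEnclosingCircle(wc); print("coaster",ce,"off slot mm",n@(np.array(ce[0])-l[2:]),"stud off",n@(np.array(r[0])-l[2:]),"dist",np.linalg.norm(np.array(ce[0])-r[0]))
E
python3 tip.py 19
```

```text
paddle ((551.5431518554688, 50.541282653808594), (9.351040840148926, 37.438106536865234), 16.160884857177734)
slot yaw 15.146626
coaster ((492.38421630859375, 34.5082893371582), 47.847164154052734) off slot mm -0.13535365742450267 stud off -0.11698742516000493 dist 61.29303818323143
[309.46 309.62 309.66 309.84] [308.81 309.06 308.81 305.94] give mm [ 1.94  1.67  2.51 11.65] 2.042413672133978
```

```bash
python3 -c "
from bench import *
print(sign_off())"
```

```text
the job is handed in; nothing more can be done
None
```

The coaster is clamped and I've handed the job in. I took the stud from its block, lowered its head into the middle slot and slid the coaster into the V jaw until the force on the stud reached about 6.6 N. I then pressed the stud down about 5–6 mm (14–16 N), turned it 91°, let the spring draw the head up under the lips, and let go.

Last checks, with the gripper clear at about 21 s:
- **Jaw:** it is still pushed back about 1.8 mm, which means roughly 6.5 N of clamping force. It dropped slightly from about 2.1 mm at release and then held steady over two looks.
- **Coaster:** it touches both jaw arms, and its centre is 0.1 mm off the slot line.
- **Stud:** it stands upright on the slot line with its collar against the coaster (61.3 mm between centres, 61.5 mm expected) and its paddle across the slot.
- **Other objects:** I didn't move near the tin, the tape dispenser or the plaque.

Some things disagreed or went less smoothly:
- **Turning:** partway round, the stud sat a few mm off the tool axis and pressed sideways on the slot with about 10 N. I corrected the path for the rest of the turn.
- **Before release:** the force along the slot briefly read 11.5 N. Part of that was friction, and it stayed under the 16 N denting limit.
- **Jaw measurement:** the image rows gave between 1.7 and 2.5 mm of give. One row was spoiled by the coaster, so I ignored it, and one look during release was unreliable.

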